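Slide the wide cup under the coffee machine's nozzle and start the machine

TASK

Slide the wide, low cup along the counter, without lifting or tipping it, until it stands centred under the coffee machine's nozzle. Then press the start button on top of the machine right down and let it go. Leave the other things on the counter where they are.

Things in the scene. Friction and masses are not known exactly. Their poses are not given: they have to be found in the camera images.
- cup: the wide, low terracotta cup without a handle, loose, about 0.35 kg: 112 mm across the rim, 65 mm high, open at the top, wall 5 mm; the side is nearly upright from 22 mm up (110 mm across there) and draws in to a foot 84 mm across. Origin: centre of its underside, z up along its axis
- machine: black coffee machine, fixed. Origin: on the counter straight below the nozzle; z up, x from the open mouth to the back column. Head 110 mm wide, from x = -0.055 back to the column, underside 140 mm and top 270 mm above the counter. Column 130 mm wide, front face at x = +0.08, water tank behind to x = +0.265. Under the head it is open in front and at both sides
- nozzle (a point): lower end of the coffee nozzle, a steel tube 22 mm across that hangs from the head; this point is on its axis, 100 mm above the counter. The cup's centre belongs straight below it; a thin steel grille, 120 mm square and flush with the counter (no step), lies there
- start_top (a point): centre of the upper face of the round grey start button, 36 mm across, in a steel housing on top of the machine's head above the nozzle; it is pressed straight down
- start (a joint): travel of the start button in m: 0 up, 0.006 fully down; it springs back, 5 N at the bottom
- mug: tall terracotta mug with a handle, 80 mm across, 100 mm high; bystander, origin at the centre of its underside
- sugar: glass sugar jar with a wooden lid, 80 mm across, 120 mm high; bystander, origin at the centre of its underside
- bowl: wooden fruit bowl on a white foot, 170 mm across, 92 mm high; bystander, origin at the centre of its underside
- spoon: steel spoon lying flat, 150 mm long, under 25 mm high; bystander, origin near its middle, x along it
- vase: small bulbous terracotta vase, 84 mm across, 110 mm high; bystander, origin at the centre of its underside
Mind the look-alikes: they are no part of the job. What is shaped like the cup but blue is not meant.

How it is judged:
By the outcome, as a careful person would: the job done as asked, in the order asked, and still so for the second after the job is handed in, with the robot touching nothing.
It also fails if it takes over 48 s, if anything falls off the work surface, if the arm or the gripper's body presses on something with over 40 N, if the wrist force passes 120 N, or if a joint passes its speed limit or range.

ROBOT

A 6-joint arm with a two-finger parallel gripper is mounted at the origin on the work surface. World frame = base frame: x ahead of the robot, y to its left, z up, the work surface at z = 0. Lengths are in m, angles in rad, forces in N, time in s.
With the tool pointing down it reaches from about 0.425 to 0.95 m from the base axis. Payload 3.5 kg.
Tool frame: the origin (TCP) lies at the very end of the fingers, on their centre line; the grasp point (between the pads) lies 19 mm behind it (ctrl.pinch_z is the distance from the TCP to the grasp point, in m); z points along the fingers, y is the line along which they close (so a half turn about z gives the same grasp; the last joint's range is limited). The gripper opens to 85 mm and grips with 20 to 120 N. Pads are 22 mm wide; open, the fingers measure 114 mm over their backs; the gripper's body (76 mm by 85 mm) begins 54 mm behind the grasp point. The pads swing forward as they close: fully open they stand 13 mm farther back than shut.
Start: joints at [-1.394, 0.286, 1.577, -0, 1.279, -0.15], TCP at [0.217, -0.639, 0.231] pointing down, gripper open.
Joint ranges: [-2.77, 2.77], [-0.9, 2.22], [0.21, 2.48], [-1.53, 4.67], [0.24, 2.81], [-2.84, 2.84]. Speed limits (rad/s): [2.79, 2.79, 3.14, 3.14, 3.14, 3.14].

INTERFACE

Orientations are given as a unit quaternion [x, y, z, w].
In Python, from plant import ctrl gives the robot as it stands. The module is installed in compiled form; this text tells all that it offers.
- The arm moves only by the shell command python3 -m crank 'ROWS' [OPENING] [FORCE]. ROWS is JSON, a list of rows, each a list of 6 numbers: the shift along the tool's x, y, z in cm, then the turn, a rotation vector about the tool's x, y, z in rad. In form: [[tx, ty, tz, rx, ry, rz], ...]. A call has 1 to 10 rows; each row is the pose to reach, as a shift and turn from the pose commanded when the call began, along the tool's axes at that moment; what a row does not reach only later rows make up. A row lasts 1/10 s, in which the tool goes at most 50 mm and 8.59 degrees, less where a joint would pass 70% of its speed; a pose out of reach is approached as far as the arm can. A call with a gripper value outside its range is refused whole. OPENING is the opening, from 0 (shut) to 1 (fully open), set as the call begins (- or left out, the last holds). The fingers move at their own pace and stop on an object; FORCE is the grip in N (left out, the last holds). Time passes only in rows, so rows that repeat a pose let the fingers close. It gives the time, the measured TCP pose, the force, the opening and the grip force at its end, in the units of the state.
- ctrl.get_state(): the state, without advancing time (a new reading comes with each control period).
- ctrl.read_camera(name): name is "scene" or "top" or "wrist"; returns (picture, depth): 384x512x3 uint8, blue, green, red; 384x512 float32, m along the optical axis (not along the pixel's ray), 0 where there is no reading.
- ctrl.camera_info(name): a dict with "K" (3x3 intrinsics, pixels), "origin" and "orientation" of the camera in the world. Camera axes: x right, y down, z forward; pixel columns grow to the right and rows downward; lengths in m; the calibration is good to about 2 mm. A picture is of the moment at which its call begins: read the wrist's pose just before it. camera_info takes no time and is no camera call; for the wrist camera it gives the pose at the moment of the call.
- ctrl.sign_off(): hands the job in; it is judged then, once.
The state is a dict: "time": time; "qpos": joint angles; "dq": joint speeds; "joint_efforts": joint torques, N m; "eef_pos": TCP position; "tcp_rot": TCP orientation; "contact_force": force on the tool from outside, world axes, zero at the start; "wrist_torque": the same for the moment, N m; "opening": opening from 0.0 (shut) to 1.0 (fully open); "finger_force": force on a finger pad.
Only numpy, scipy, OpenCV 4.12 (cv2) and the standard library are available. Lean on these libraries where they do the work, as an engineer would, in place of code of your own. Each camera call takes 0.05 s, during which the arm holds its last target. There are 200 camera calls.

## Working session

There is one attempt and no reset: what is moved stays moved. The work goes in short steps, Python scripts to look and compute and a shell command to move; the robot and the scene stay as the last step left them, time stands still between calls to the robot, and variables do not carry over. Pictures are saved under pics/ and viewed, at most 10 in all, crops included, and the job is handed in when it is done.

```bash
mkdir -p pics; cat > h.py <<'E'
import numpy as np, cv2
from plant import ctrl
from scipy.spatial.transform import Rotation as R
def cam(n):
    i=ctrl.camera_info(n); im,d=ctrl.read_camera(n)
    return im,d,np.array(i["K"]),np.array(i["origin"]),i["orientation"]
def cloud(d,K,o,q):
    q=np.array(q); M=R.from_quat(q).as_matrix() if q.size==4 else q.reshape(3,3)
    v,u=np.indices(d.shape)
    p=np.stack([(u-K[0,2])/K[0,0]*d,(v-K[1,2])/K[1,1]*d,d],-1)
    return p@M.T+o
E
python3 - <<'E'
from h import *
for n in("top","scene"):
    im,d,K,o,q=cam(n); cv2.imwrite(f"pics/{n}1.png",im); np.savez(f"{n}.npz",im=im,P=cloud(d,K,o,q),d=d); print(n,K.tolist(),o,q)
print(ctrl.get_state())
E
```

```text
top [[385.26237969036004, 0.0, 258.51567894423124], [0.0, 385.26237969036004, 186.95370305420235], [0.0, 0.0, 1.0]] [ 0.47493913 -0.10895317  1.340191  ] [ 0.71138993 -0.70140247  0.01984703 -0.03956064]
scene [[445.10481535539947, 0.0, 248.18465509090643], [0.0, 445.10481535539947, 197.42280675660902], [0.0, 0.0, 1.0]] [1.60410099 0.2914721  0.88411879] [ 0.49705525  0.72393012 -0.39183368 -0.27445879]
{'time': 0.1, 'qpos': array([-1.39399988e+00,  2.87077685e-01,  1.57805673e+00,  1.08397663e-05,
        1.27862241e+00, -1.50012098e-01]), 'dq': array([-1.41355960e-04, -1.79375486e-03, -1.74562475e-03,  2.75975832e-03,
        6.12100617e-05,  1.64585637e-03]), 'joint_efforts': array([ 1.21119014e-03, -4.07291865e+01, -2.93697596e+01, -1.19736633e-04,
        3.41258099e-03, -1.18185994e-05]), 'eef_pos': array([ 0.21660431, -0.63865894,  0.23007096]), 'tcp_rot': array([ 9.86678879e-01,  1.62676426e-01, -9.30302453e-06, -1.08205876e-03]), 'contact_force': array([-0.05399396, -0.32795677, -0.58003555]), 'wrist_torque': array([ 0.00527194, -0.00039384,  0.01658909]), 'finger_force': 0.0, 'opening': 0.9945157219808204}
```

View pics/top1.png

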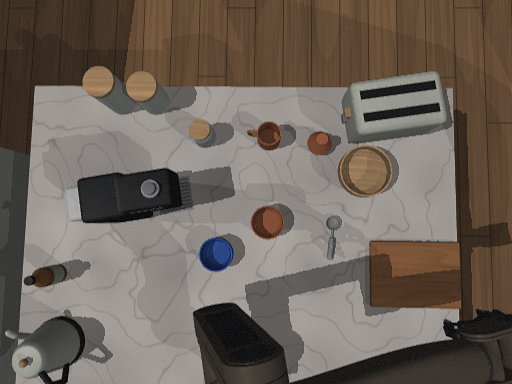

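View pics/scene1.png

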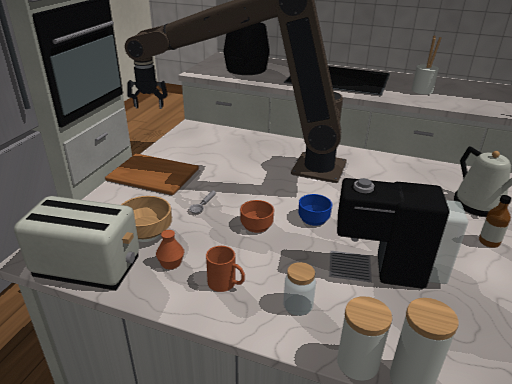

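The cup is at top (268,222), the blue look-alike at (216,254), and the start button at (150,188). The machine's mouth faces right (-y). The mug, sugar jar and vase are in the row above, and the spoon is at (333,235).

```bash
python3 - <<'E'
from h import *
t=np.load("top.npz");s=np.load("scene.npz")
def circ(p):
    A=np.c_[2*p[:,:2],np.ones(len(p))];c=np.linalg.lstsq(A,(p[:,:2]**2).sum(1),rcond=None)[0]
    return c[:2],np.sqrt(c[2]+c[0]**2+c[1]**2)
for nm,(u,v,r) in dict(cup=(268,222,25),blue=(216,254,25),sugar=(200,131,22),mug=(268,135,26)).items():
    P=t["P"][v-r:v+r,u-r:u+r].reshape(-1,3);h=P[P[:,2]>.03]; zt=np.percentile(h[:,2],97)
    rim=h[h[:,2]>zt-.008]
    print(nm,"ztop",zt,"bbox",rim.min(0),rim.max(0),"mid",(rim.min(0)+rim.max(0))/2,len(rim))
P=t["P"]; z=P[...,2]
print("button z grid",z[180:198:2,140:162:2].round(3))
print("btn pt",P[188,150],"counter",P[260,300],P[215,190])
m=(z>.255)&(z<.278); m[:,:60]=0;m[:150]=0;m[240:]=0;m[:,215:]=0
q=P[m][:,:2].astype(np.float32);rc=cv2.minAreaRect(q);print("head top",rc,cv2.boxPoints(rc),len(q))
# scene button and grille
P2=s["P"];print("scene btn",P2[183,364],P2[186,364]); 
print("nozzle",P2[236:242,350:360:3].round(3).tolist())
for n,(u,v) in dict(cup=(257,215),grill=(350,265)).items(): print(n,P2[v,u])
cv2.imwrite("pics/c.png",np.hstack([cv2.resize(t["im"][150:240,60:200],(560,360),interpolation=2)]))
c=s["im"][165:305,310:450];cv2.imwrite("pics/c2.png",cv2.resize(c,(560,560),interpolation=2))
E
```

```text
cup ztop 1.3401910029640882 bbox [ 0.47493913 -0.10895317  1.340191  ] [ 0.47493913 -0.10895317  1.340191  ] mid [ 0.47493913 -0.10895317  1.340191  ] 9
blue ztop 0.07000964613285421 bbox [ 0.30718467 -0.10895317  0.06205326] [0.47493913 0.12047718 1.340191  ] mid [0.3910619  0.00576201 0.70112213] 156
sugar ztop 0.1257411945903557 bbox [ 0.47493913 -0.10895317  0.11774826] [0.79629321 0.15394226 1.340191  ] mid [0.63561617 0.02249455 0.72896963] 335
mug ztop 1.3401910029640882 bbox [ 0.47493913 -0.10895317  1.340191  ] [ 0.47493913 -0.10895317  1.340191  ] mid [ 0.47493913 -0.10895317  1.340191  ] 12
button z grid [[0.274 0.27  0.27  0.284 0.283 0.282 0.285 0.284 0.27  0.271 0.272]
 [0.271 0.273 0.284 0.291 0.294 0.298 0.284 0.284 0.281 0.272 0.272]
 [0.27  0.28  0.293 0.294 0.291 0.297 0.294 0.29  0.284 0.278 0.269]
 [0.268 0.283 0.294 0.291 0.294 0.296 0.294 0.295 0.281 0.28  0.27 ]
 [0.272 0.29  0.295 0.292 0.294 0.295 0.294 0.288 0.284 0.283 0.273]
 [0.272 0.284 0.292 0.289 0.293 0.295 0.295 0.291 0.284 0.282 0.273]
 [0.272 0.287 0.294 0.293 0.295 0.295 0.293 0.283 0.282 0.275 0
[... 527 characters left out ...]
396289] [0.57568677 0.22651356 0.28631209]
nozzle [[[0.613, 0.215, 0.147], [0.614, 0.223, 0.15], [0.618, 0.231, 0.155], [0.615, 0.239, 0.155]], [[0.612, 0.216, 0.143], [0.61, 0.223, 0.144], [0.614, 0.231, 0.149], [0.61, 0.239, 0.148]], [[0.424, 0.202, -0.002], [0.57, 0.221, 0.11], [0.569, 0.229, 0.112], [0.611, 0.239, 0.145]], [[0.431, 0.203, -0.0], [0.569, 0.221, 0.106], [0.568, 0.229, 0.108], [0.419, 0.23, -0.001]], [[0.435, 0.204, -0.001], [0.567, 0.222, 0.101], [0.571, 0.23, 0.106], [0.424, 0.23, -0.002]], [[0.446, 0.205, 0.004], [0.441, 0.214, 0.002], [0.567, 0.23, 0.1], [0.431, 0.231, -0.0]]]
cup [ 0.42523568 -0.11688117  0.00790464]
grill [5.56637060e-01 2.24677423e-01 1.00621129e-04]
```

View pics/c2.png

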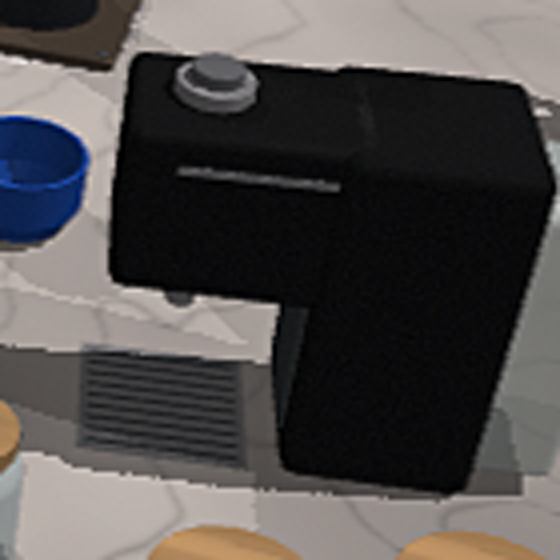

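View pics/c.png

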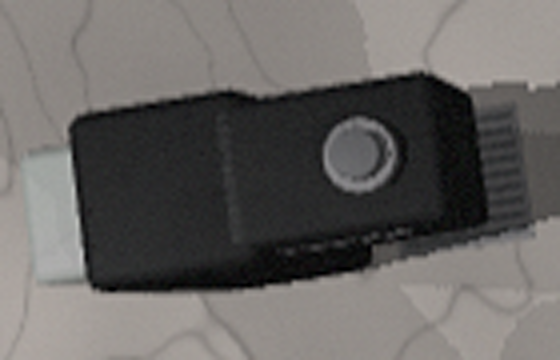

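The crop shows the grille with corners at about (88,347), (243,360), (243,467) and (80,445), and the nozzle tip at (180,298). The button sits above the nozzle. Next I refine the cup and the nozzle.

```bash
python3 - <<'E'
from h import *
t=np.load("top.npz");s=np.load("scene.npz")
def ray(n,u,v,z):
    i=ctrl.camera_info(n);K=np.array(i["K"]);M=R.from_quat(i["orientation"]).as_matrix();o=np.array(i["origin"])
    r=M@np.array([(u-K[0,2])/K[0,0],(v-K[1,2])/K[1,1],1]);return (o+r*(z-o[2])/r[2])[:2]
g=np.array([ray("scene",310+a/4-.4,165+b/4-.4,0) for a,b in[(88,347),(243,360),(243,467),(80,445)]])
print("grille",g.round(4).tolist(),g.mean(0),[np.linalg.norm(g[i]-g[i-1]).round(3) for i in range(4)])
def fit(P,d,box,zlo,zhi):
    u0,v0,u1,v1=box;p=P[v0:v1,u0:u1][(d[v0:v1,u0:u1]>0)];p=p[(p[:,2]>zlo)&(p[:,2]<zhi)]
    c,r=cv2.minEnclosingCircle(p[:,:2].astype(np.float32));return np.round(c,4),round(r,4),p.mean(0).round(4),len(p)
P,d=t["P"],t["d"];P2,d2=s["P"],s["d"]
print("btn top",fit(P,d,(135,175,165,205),.288,.31),"housing",fit(P,d,(135,175,165,205),.279,.31))
print("btn scene",fit(P2,d2,(348,172,380,198),.288,.31),fit(P2,d2,(348,172,380,198),.279,.31))
for n,b,zl,zh in[("cup",(243,197,293,247),.05,.09),("blue",(194,230,240,278),.05,.09),("sugar",(184,112,218,150),.1,.14),("mug",(246,118,290,152),.085,.12),("vase",(303,128,335,158),.02,.13),("bowl",(330,140,400,200),.07,.11),("spoon",(320,205,348,265),.008,.05)]: print(n,fit(P,d,b,zl,zh))
print("cup scene",fit(P2,d2,(232,195,282,238),.05,.08))
# colour ellipse of cup rim / blue / by image
hsv=cv2.cvtColor(t["im"],cv2.COLOR_BGR2HSV)
for n,b in[("cup",(243,197,293,247))]:
    u0,v0,u1,v1=b;m=((hsv[v0:v1,u0:u1,1]>120)).astype(np.uint8);c=max(cv2.findContours(m,0,1)[0],key=cv2.contourArea)
    (cc,r)=cv2.minEnclosingCircle(c);print("cup px",cc[0]+u0,cc[1]+v0,r,ray("top",cc[0]+u0,cc[1]+v0,.065),r/385*1.275)
E
```

```text
grille [[0.514, 0.1605], [0.486, 0.2746], [0.6052, 0.2909], [0.6249, 0.1779]] [0.55749393 0.22597376] [np.float64(0.112), np.float64(0.117), np.float64(0.12), np.float64(0.115)]
btn top (array([0.5564, 0.2246]), 0.0188, array([0.557 , 0.2234, 0.2932]), 130) housing (array([0.5576, 0.2238]), 0.0261, array([0.5571, 0.2224, 0.2882]), 266)
btn scene (array([0.5612, 0.2244]), 0.0187, array([0.5624, 0.2245, 0.2916]), 88) (array([0.5622, 0.2242]), 0.0271, array([0.5673, 0.2252, 0.2869]), 185)
cup (array([ 0.4676, -0.1028]), 0.0559, array([ 0.4671, -0.1018,  0.0646]), 188)
blue (array([0.3598, 0.066 ]), 0.0563, array([0.3592, 0.0674, 0.0641]), 202)
sugar (array([0.7637, 0.1215]), 0.0353, array([0.7628, 0.1202, 0.1203]), 379)
mug (array([ 0.7581, -0.0916]), 0.0509, array([ 0.7604, -0.1002,  0.0976]), 136)
vase (array([ 0.7387, -0.2754]), 0.0414, array([ 0.7322, -0.2712,  0.0737]), 462)
bowl (array([ 0.6502, -0.4141]), 0.0955, array([ 0.6435, -0.4232,  0.0879]), 485)
spoon (array([ 0.4225, -0.3144]), 0.0951, array([ 0.42  , -0.3216,  0.0158]), 247)
cup scene (array([ 0.4696, -0.1004]), 0.059, array([ 0.4728, -0.1009,  0.0592]), 324)
cup px 267.26679039001465 222.26865577697754 16.592044830322266 [ 0.46573321 -0.10317027] 0.05494768093158672
```

```bash
python3 -m crank '[[17,-17,0,0,0,-0.45],[35,-34,0,0,0,-0.97],[35,-34,0,0,0,-0.97],[35,-34,0,0,0,-0.97],[35,-34,0,0,0,-0.97],[35,-34,0,0,0,-0.97],[35,-34,0,0,0,-0.97],[35,-34,0,0,0,-0.97],[35,-34,0,0,0,-0.97],[35,-34,0,0,0,-0.97]]' 1
python3 -c "
from h import *
s=ctrl.get_state();print(s['qpos'],R.from_quat(s['tcp_rot']).as_matrix().round(3))"
```

```text
time: 1.1
eef_pos: [0.4395, -0.2022, 0.231]
tcp_rot: [0.797, 0.604, 0.0, -0.0]
contact_force: [0.3, -0.8, -0.1]
opening: 1.004
finger_force: 0.0
[-6.41502361e-01 -1.45495554e-01  2.03389105e+00  4.87479558e-04
  1.25371453e+00 -3.68841289e-01] [[ 0.269  0.963 -0.   ]
 [ 0.963 -0.269  0.001]
 [ 0.001 -0.    -1.   ]]
```

```bash
python3 -m crank '[[0,0,2,0,0.14,0],[0,0,4,0,0.28,0],[0,0,6,0,0.42,0],[0,0,8,0,0.56,0],[0,0,10,0,0.7,0],[0,0,12,0,0.785,0],[0,0,12,0,0.785,0],[0,0,12,0,0.785,0]]' 1
python3 -c "
from h import *
s=ctrl.get_state();print(s['qpos'],R.from_quat(s['tcp_rot']).as_matrix().round(3))
cv2.imwrite('pics/s3.png',cam('scene')[0])"
```

```text
time: 1.9
eef_pos: [0.4388, -0.2047, 0.1111]
tcp_rot: [0.737, 0.558, 0.305, -0.232]
contact_force: [-0.1, -0.4, 0.4]
opening: 1.0
finger_force: 0.0
[-0.9507297   0.24189476  2.0252624   0.58738713  1.45701186 -0.92316885] [[ 0.193  0.963  0.19 ]
 [ 0.681 -0.271  0.681]
 [ 0.707 -0.002 -0.707]]
```

View pics/s3.png

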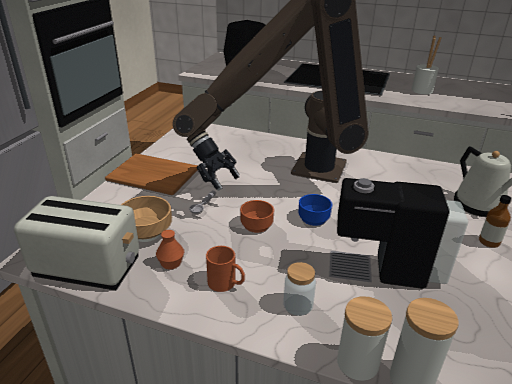

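The gripper hangs tilted at about (215,165), behind the cup at (257,215) and clear of the spoon at (203,205). Next I lower it.

```bash
python3 -m crank '[[-2.2,0,2.2,0,0,0],[-4.4,0,4.4,0,0,0],[-6.5,0,6.5,0,0,0],[-6.5,0,6.5,0,0,0],[-5.1,0,7.9,0,0,0],[-3.7,0,9.3,0,0,0],[-3.7,0,9.3,0,0,0]]' 1
python3 -c "
from h import *
s=ctrl.get_state();print(s['qpos'])
im,d,K,o,q=cam('top');P=cloud(d,K,o,q)
cv2.imwrite('pics/t4.png',cv2.resize(im[170:320,200:400],(800,600)))"
```

```text
time: 2.65
eef_pos: [0.4507, -0.1646, 0.0217]
tcp_rot: [0.735, 0.56, 0.305, -0.23]
contact_force: [0.5, 0.7, -0.1]
opening: 1.0
finger_force: 0.0
[-0.88583765  0.37935517  2.06934993  0.64698099  1.28156964 -0.99767822]
```

View pics/t4.png

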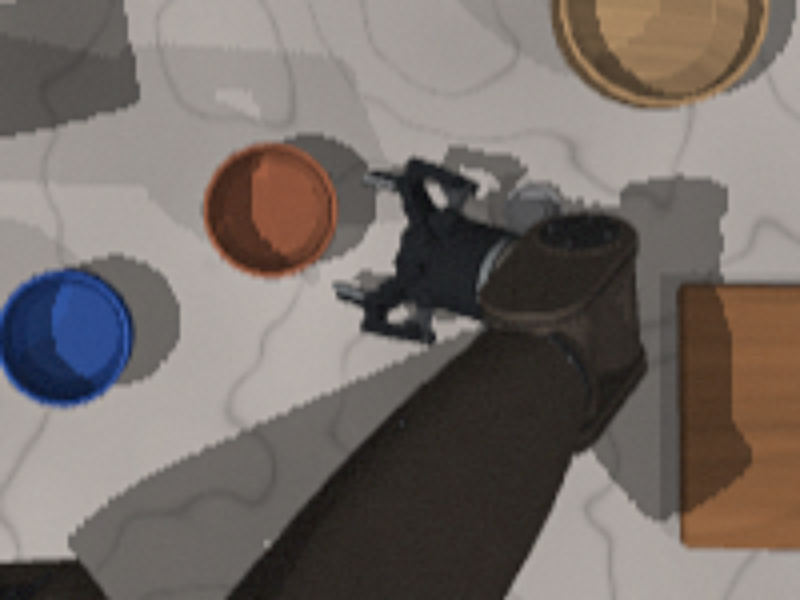

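The finger tips straddle the cup axis: tips at (365,180) and (338,290), cup centre at (271,210). Next I push slowly.

```bash
A='' ; python3 -m crank '[[0.9,0,0.9,0,0,0],[1.8,0,1.8,0,0,0],[2.4,0,2.4,0,0,0],[3,0,3,0,0,0],[3.6,0,3.6,0,0,0],[4.3,0,4.3,0,0,0],[5,0,5,0,0,0],[5.7,0,5.7,0,0,0],[6.4,0,6.4,0,0,0],[7.1,0,7.1,0,0,0]]' 1
python3 -m crank '[[0.7,0,0.7,0,0,0],[1.4,0,1.4,0,0,0],[2.1,0,2.1,0,0,0],[2.8,0,2.8,0,0,0],[3.5,0,3.5,0,0,0],[4.2,0,4.2,0,0,0],[4.9,0,4.9,0,0,0],[5.6,0,5.6,0,0,0],[6.3,0,6.3,0,0,0],[6.8,0,6.8,0,0,0]]' 1
cat > m.py <<'E'
from h import *
s=ctrl.get_state();M=R.from_quat(s['tcp_rot']).as_matrix();e=s['eef_pos'];print(s['time'],s['qpos'].round(2),M.round(3).tolist())
im,d,K,o,q=cam('top');P=cloud(d,K,o,q)
h=cv2.cvtColor(im,cv2.COLOR_BGR2HSV);m=(h[...,1]>110)&((h[...,0]<14)|(h[...,0]>170))&(d>0)&(P[...,2]>.055)&(P[...,2]<.075)&(P[...,0]<.68)&(P[...,1]>-.3)
p=P[m];c,r=cv2.minEnclosingCircle(p[:,:2].astype(np.float32));c=np.array(c)
f=M[:2,0]+M[:2,2];f/=np.linalg.norm(f);l=M[:2,1]
print("cup",c,r,len(p),"ahead/lat of TCP",(c-e[:2])@f,(c-e[:2])@l)
g=np.array([.5585,.2245])-c;print("to go",g,"fwd",g@f,"lat",g@l)
E
python3 m.py
```

```text
time: 3.7
eef_pos: [0.4772, -0.0693, 0.0194]
tcp_rot: [0.736, 0.558, 0.305, -0.231]
contact_force: [-0.0, -2.1, 1.6]
opening: 1.003
finger_force: 1.4
time: 4.7
eef_pos: [0.503, 0.0234, 0.0193]
tcp_rot: [0.736, 0.558, 0.305, -0.231]
contact_force: [-0.4, -2.8, 0.3]
opening: 1.003
finger_force: 1.5
4.7 [-0.52  0.31  2.18  0.88  1.1  -0.85] [[0.191, 0.963, 0.191], [0.681, -0.27, 0.681], [0.707, -0.0, -0.707]]
cup [0.51130909 0.05240445] 0.05551384389400482 144 ahead/lat of TCP 0.030164789816010323 0.00017514425751152796
to go [0.04719091 0.17209555] fwd 0.1784453767522482 lat -0.0010523230927677314
```

```bash
python3 -m crank '[[0.7,0,0.7,0,0,0],[1.4,0,1.4,0,0,0],[2.1,0,2.1,0,0,0],[2.8,0,2.8,0,0,0],[3.5,0,3.5,0,0,0],[4.2,-0.05,4.2,0,0,0],[4.9,-0.1,4.9,0,0,0],[5.6,-0.1,5.6,0,0,0],[6.2,-0.1,6.2,0,0,0],[6.6,-0.1,6.6,0,0,0]]' 1
python3 m.py
python3 -c "
from h import *
im,d,K,o,q=cam('scene');cv2.imwrite('pics/s5.png',cv2.resize(im[120:300,220:460],(800,600)))"
```

```text
time: 5.75
eef_pos: [0.5272, 0.1134, 0.0192]
tcp_rot: [0.736, 0.558, 0.305, -0.231]
contact_force: [-0.2, -1.0, -1.2]
opening: 1.0
finger_force: 0.8
5.75 [-0.33  0.32  2.17  0.99  1.   -0.76] [[0.191, 0.963, 0.191], [0.681, -0.27, 0.681], [0.707, -0.0, -0.707]]
cup [0.53446966 0.14201364] 0.055108148604631424 123 ahead/lat of TCP 0.029471440629924153 -0.0007369760300125456
to go [0.02403034 0.08248636] fwd 0.0859110102696109 lat 0.0008689435879813343
```

View pics/s5.png

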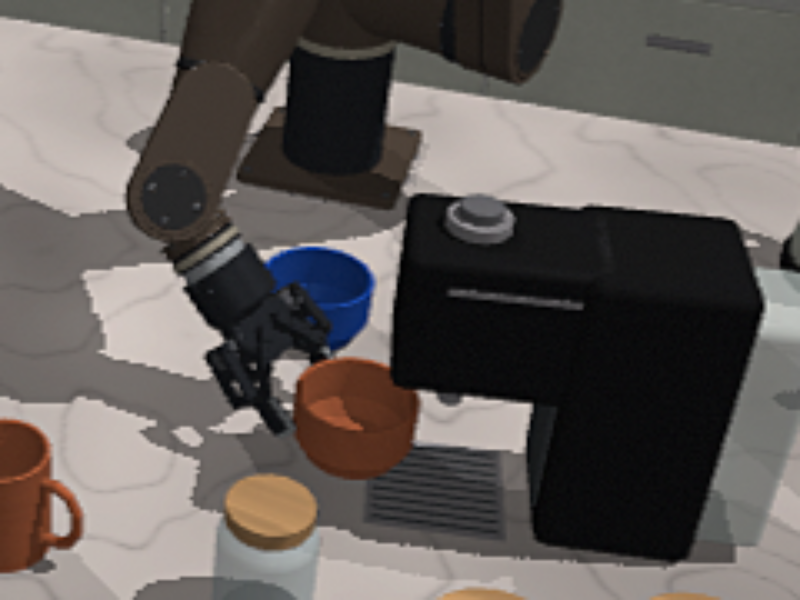

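The cup sits in the finger cradle at (355,415), upright. The grille is ahead at (435,490), and the gripper clears the head. Now the final slow push.

```bash
python3 -m crank '[[0.7,0,0.7,0,0,0],[1.4,0.05,1.4,0,0,0],[2.1,0.05,2.1,0,0,0],[2.8,0.05,2.8,0,0,0],[3.5,0.05,3.5,0,0,0],[4.1,0.05,4.1,0,0,0],[4.7,0.05,4.7,0,0,0],[5.2,0.05,5.2,0,0,0],[5.6,0.05,5.6,0,0,0],[5.8,0.05,5.8,0,0,0]]' 1
cat > n.py <<'E'
from h import *
from scipy.optimize import least_squares
s=ctrl.get_state();M=R.from_quat(s['tcp_rot']).as_matrix();e=s['eef_pos']
f=M[:2,0]+M[:2,2];f/=np.linalg.norm(f);l=M[:2,1]
print("TCP+29.7:",e[:2]+.0297*f, "to go fwd,lat",(np.array([.5585,.2245])-e[:2]-.0297*f)@f,(np.array([.5585,.2245])-e[:2]-.0297*f)@l)
im,d,K,o,q=cam('scene');P=cloud(d,K,o,q)
h=cv2.cvtColor(im,cv2.COLOR_BGR2HSV)
m=(h[...,1]>110)&((h[...,0]<14)|(h[...,0]>170))&(d>0)&(np.hypot(P[...,0]-.557,P[...,1]-.2245)<.085)&(P[...,2]>.005)&(P[...,2]<.08)
# outer wall points 25..60 mm: circle of R 55 mm
a=P[m&(P[...,2]>.025)&(P[...,2]<.06)]
g=least_squares(lambda c:np.hypot(a[:,0]-c[0],a[:,1]-c[1])-.055,[.54,.21],loss='soft_l1',f_scale=.002).x
print("scene wall circle",g,len(a))
# steel/dark nozzle tube points
n=(d>0)&(P[...,2]>.1)&(P[...,2]<.135)&(np.hypot(P[...,0]-.5585,P[...,1]-.2245)<.03)
b=P[n];print("nozzle",len(b),b.mean(0) if len(b) else 0, np.median(b,0), b[:,1].min(),b[:,1].max(),b[:,0].max())
nc=least_squares(lambda c:np.hypot(b[:,0]-c[0],b[:,1]-c[1])-.011,[.5585,.2245],loss='soft_l1',f_scale=.002).x;print("nozzle circ",nc,"diff nozzle-cup fwd,lat",(nc-g)@f,(nc-g)@l)
cv2.imwrite('pics/s6.png',cv2.resize(im[195:295,300:433],(798,600)))
E
python3 n.py
```

```text
time: 6.85
eef_pos: [0.5499, 0.1919, 0.0192]
tcp_rot: [0.736, 0.558, 0.305, -0.231]
contact_force: [-0.2, -1.9, 0.4]
opening: 0.999
finger_force: 1.0
TCP+29.7: [0.55797301 0.22051819] to go fwd,lat 0.003976115161149316 -0.0005683514659651554
scene wall circle [0.56193386 0.22208288] 659
nozzle 22 [0.56744274 0.2253805  0.10546974] [0.5683721  0.22566499 0.1063042 ] 0.21482838777757235 0.23484067075439038 0.5735844571198068
nozzle circ [0.55861523 0.22393768] diff nozzle-cup fwd,lat 0.0008892540403130426 -0.003696319476050243
```

View pics/s6.png

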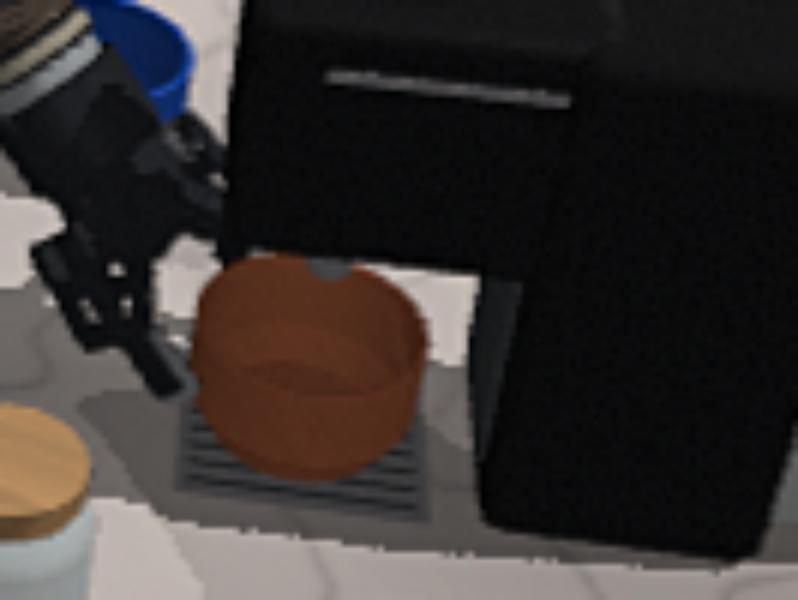

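The cup at rim centre (310,325) is almost under the nozzle at (330,268), over the grille. About 3–4 mm remain.

```bash
python3 -m crank '[[0.1,0,0.1,0,0,0],[0.2,0,0.2,0,0,0],[0.25,0,0.25,0,0,0],[0.25,0,0.25,0,0,0]]' 1
python3 n.py
python3 - <<'E'
from h import *
im,d,K,o,q=cam('scene');M=R.from_quat(q).as_matrix()
h=cv2.cvtColor(im,cv2.COLOR_BGR2HSV);m=((h[...,1]>110)&((h[...,0]<14)|(h[...,0]>170))).astype(np.uint8)
m[:235]=0;m[280:]=0;m[:,:325]=0;m[:,378:]=0
v,u=np.nonzero(m);print("red cols",u.min(),u.max(),"rows",v.min(),v.max())
def pj(p):
    x=(np.asarray(p)-o)@M;x=x@K.T;return x[:,:2]/x[:,2:]
t=np.linspace(0,6.28,90)
for c in [(.5585,.2245),(.5585,.2205),(.5585,.2285)]:
    r=pj(np.c_[c[0]+.056*np.cos(t),c[1]+.056*np.sin(t),0*t+.065]);f=pj(np.c_[c[0]+.042*np.cos(t),c[1]+.042*np.sin(t),0*t])
    print(c,"pred cols",r[:,0].min(),r[:,0].max(),"bottom row",f[:,1].max(),"nozzle",pj([[*c,.1]]))
E
```

```text
time: 7.3
eef_pos: [0.551, 0.1947, 0.0193]
tcp_rot: [0.737, 0.558, 0.305, -0.231]
contact_force: [-0.7, -1.1, 0.6]
opening: 1.001
finger_force: 0.6
TCP+29.7: [0.5590049  0.22328964] to go fwd,lat 0.0010283112828102534 -0.0008139255413629519
scene wall circle [0.56281806 0.22480157] 668
nozzle 23 [0.56782825 0.22512325 0.10555175] [0.56791156 0.22517521 0.10513284] 0.21490024460913515 0.23489104666421584 0.5720071254894894
nozzle circ [0.55873168 0.22480822] diff nozzle-cup fwd,lat -0.00110067782747063 -0.003935353608796888
red cols 332 371 rows 237 275
(0.5585, 0.2245) pred cols 333.18828189192834 372.66228936968923 bottom row 275.1447841845912 nozzle [[354.44923119 238.81177879]]
(0.5585, 0.2205) pred cols 331.8248087544309 371.2441140386289 bottom row 274.79885089846556 nozzle [[353.0390154  238.49440981]]
(0.5585, 0.2285) pred cols 334.55424180428673 374.083086002023 bottom row 275.49135144189614 nozzle [[355.86207004 239.1297381 ]]
```

```bash
python3 -m crank '[[0.08,0,0.08,0,0,0],[0.08,0,0.08,0,0,0],[0.08,0,0.08,0,0,0],[-0.6,0,-0.6,0,0,0],[-2,0,-2,0,0,0],[-4.5,0,-4.5,0,0,0],[-8,0,-8,0,0,0],[-10,0,-10,0,0,0],[-10,0,-10,0,0,0]]' 1
python3 n.py; python3 -m crank '[[3,0,-3,0,0,0],[6,0,-6,0,0,0],[9,0,-9,0,0,0],[12,0,-12,0,0,0],[15,0,-15,0,0,0],[18,0,-18,0,0,0],[21,0,-21,0,0,0],[24,0,-24,0,0,0],[24,0,-24,0,0,0]]' 0
python3 n.py; python3 - <<'E'
from h import *
im,d,K,o,q=cam('scene')
h=cv2.cvtColor(im,cv2.COLOR_BGR2HSV);m=((h[...,1]>110)&((h[...,0]<14)|(h[...,0]>170))).astype(np.uint8)
m[:235]=0;m[280:]=0;m[:,:325]=0;m[:,378:]=0
v,u=np.nonzero(m);print("red cols",u.min(),u.max(),"rows",v.min(),v.max())
E
```

```text
time: 8.3
eef_pos: [0.5129, 0.0554, 0.0195]
tcp_rot: [0.738, 0.556, 0.306, -0.23]
contact_force: [0.4, 0.5, 0.7]
opening: 0.999
finger_force: 0.0
TCP+29.7: [0.52111541 0.08390173] to go fwd,lat 0.14545699710274004 -0.0027825387538147743
scene wall circle [0.56310147 0.2261554 ] 678
nozzle 23 [0.56782299 0.22561539 0.10553344] [0.56828851 0.22622975 0.10413395] 0.21507965614677382 0.23500378842080857 0.5720677156124765
nozzle circ [0.55863696 0.22483665] diff nozzle-cup fwd,lat -0.0024972997785976648 -0.003928670498902833
time: 9.25
eef_pos: [0.5143, 0.0596, 0.3663]
tcp_rot: [0.734, 0.561, 0.308, -0.227]
contact_force: [1.4, 0.9, 0.1]
opening: 0.001
finger_force: 0.0
TCP+29.7: [0.52224794 0.08823711] to go fwd,lat 0.1409933367704049 -0.0016323076475364298
scene wall circle [0.56327906 0.22614548] 666
nozzle 21 [0.56738584 0.22555237 0.10561514] [0.56819787 0.22643605 0.10581451] 0.2151160168274332 0.23490693346430097 0.5715319496065285
nozzle circ [0.5582448  0.22419352] diff nozzle-cup fwd,lat -0.003230975420430397 -0.004325697883081968
red cols 333 375 rows 237 275
```

View pics/s6.png

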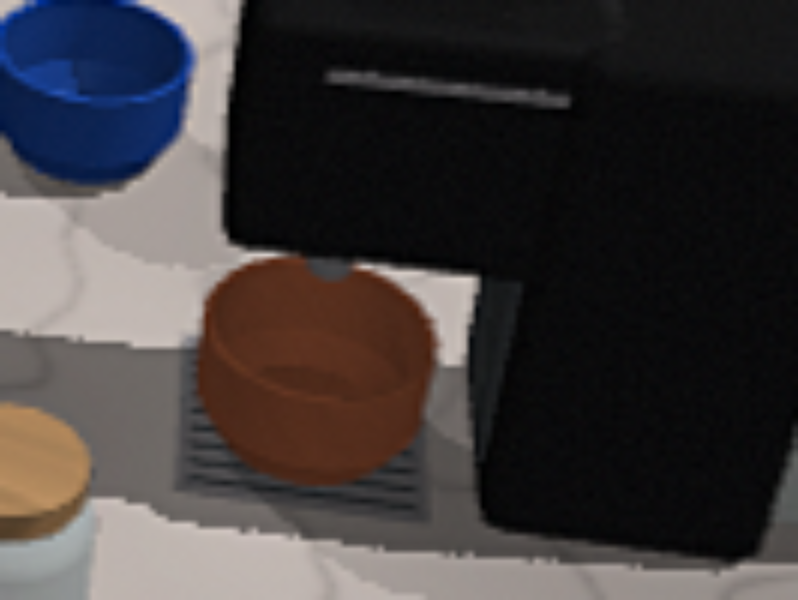

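The cup now stands at columns 333–373 in the full frame, as predicted for centred, and upright. Next I bring the tool upright.

```bash
python3 -m crank '[[0,0,0,0,-0.14,0],[0,0,0,0,-0.28,0],[0,0,0,0,-0.42,0],[0,0,0,0,-0.56,0],[0,0,0,0,-0.7,0],[0,0,0,0,-0.785,0],[0,0,0,0,-0.785,0],[0,0,0,0,-0.785,0]]' 0
cat > k.py <<'E'
from h import *
from scipy.optimize import least_squares
s=ctrl.get_state();M=R.from_quat(s['tcp_rot']).as_matrix();e=s['eef_pos'];print(e,s['qpos'].round(2),M.round(3).tolist(),s['contact_force'])
print("to btn+25mm, tool cm",M.T@(np.array([.558,.224,.319])-e)*100)
E
python3 k.py; python3 - <<'E'
from h import *
from scipy.optimize import least_squares
def go(im,P,d,c0):
    h=cv2.cvtColor(im,cv2.COLOR_BGR2HSV)
    m=(h[...,1]>110)&((h[...,0]<14)|(h[...,0]>170))&(d>0)&(np.hypot(P[...,0]-c0[0],P[...,1]-c0[1])<.085)&(P[...,2]>.025)&(P[...,2]<.06)
    m&=(P[...,0]>c0[0]+.02); a=P[m]
    return least_squares(lambda c:np.hypot(a[:,0]-c[0],a[:,1]-c[1])-.055,c0,loss='soft_l1',f_scale=.002).x
s=np.load('scene.npz');print("before (top .4676,-.1025)",go(s['im'],s['P'],s['d'],(.468,-.102)))
im,d,K,o,q=cam('scene');print("now",go(im,cloud(d,K,o,q),d,(.5585,.2245)))
E
```

```text
time: 10.15
eef_pos: [0.5119, 0.0595, 0.3565]
tcp_rot: [0.797, 0.605, -0.001, -0.002]
contact_force: [0.6, -1.1, 0.6]
opening: -0.001
finger_force: 0.0
[0.51194833 0.05954541 0.35645789] [-0.08 -0.14  1.8   0.    1.48  0.19] [[0.269, 0.963, -0.004], [0.963, -0.269, 0.002], [0.001, -0.004, -1.0]] [ 0.61352984 -1.12041537  0.64091544]
to btn+25mm, tool cm [17.07507401  0.02852688  3.75934256]
before (top .4676,-.1025) [ 0.46878713 -0.10271778]
now [0.56088031 0.22600996]
```

The cup is within about 2 mm of the nozzle axis. Now to the button.

```bash
python3 -m crank '[[4,0,0,0,0,0],[8,0,0,0,0,0],[12,0,0,0,0,0],[16,0,0,0,0,0],[17.1,0,0,0,0,0],[17.1,0,2,0,0,0],[17.1,0,3.7,0,0,0],[17.1,0,3.7,0,0,0],[17.1,0,3.7,0,0,0]]' 0
python3 k.py
```

```text
time: 11.1
eef_pos: [0.5586, 0.2223, 0.3209]
tcp_rot: [0.798, 0.603, -0.001, -0.0]
contact_force: [-0.8, 0.4, -0.6]
opening: 0.001
finger_force: 0.0
[0.55864907 0.22226734 0.32090139] [0.21 0.07 1.66 0.   1.41 0.49] [[0.272, 0.962, -0.002], [0.962, -0.272, -0.0], [-0.001, -0.002, -1.0]] [-0.79901034  0.39251134 -0.6173277 ]
to btn+25mm, tool cm [ 0.1492225  -0.10927649  0.19020612]
```

```bash
python3 -m crank '[[0.15,0,1,0,0,0],[0.15,0,2,0,0,0],[0.15,0,2.4,0,0,0],[0.15,0,2.7,0,0,0],[0.15,0,2.9,0,0,0],[0.15,0,3.1,0,0,0],[0.15,0,3.2,0,0,0],[0.15,0,3.2,0,0,0]]' 0; python3 -m crank '[[0,0,0.1,0,0,0],[0,0,0.1,0,0,0]]' 0
```

```text
time: 11.9
eef_pos: [0.5593, 0.2249, 0.2904]
tcp_rot: [0.797, 0.604, 0.0, 0.0]
contact_force: [-1.7, -0.7, 2.6]
opening: -0.001
finger_force: 1.2
time: 12.1
eef_pos: [0.5594, 0.2249, 0.2892]
tcp_rot: [0.797, 0.604, 0.0, 0.0]
contact_force: [-1.6, -0.5, 3.8]
opening: 0.001
finger_force: 1.5
```

Contact is on the spring; I press on to the stop.

```bash
python3 -m crank '[[0,0,0.1,0,0,0],[0,0,0.2,0,0,0],[0,0,0.2,0,0,0]]' 0; python3 -m crank '[[0,0,0.1,0,0,0],[0,0,0.2,0,0,0],[0,0,0.2,0,0,0]]' 0
```

```text
time: 12.4
eef_pos: [0.5594, 0.2249, 0.287]
tcp_rot: [0.797, 0.604, 0.0, 0.0]
contact_force: [-2.0, -0.2, 4.5]
opening: -0.0
finger_force: 2.1
time: 12.7
eef_pos: [0.5594, 0.2249, 0.286]
tcp_rot: [0.797, 0.604, 0.0, 0.0]
contact_force: [-3.1, -0.3, 6.5]
opening: 0.001
finger_force: 3.6
```

```bash
python3 -m crank '[[0,0,0.1,0,0,0],[0,0,0.2,0,0,0],[0,0,0.2,0,0,0]]' 0
```

```text
time: 13.0
eef_pos: [0.5595, 0.2249, 0.2859]
tcp_rot: [0.797, 0.604, 0.001, 0.0]
contact_force: [-4.6, -1.9, 12.3]
opening: 0.002
finger_force: 6.0
```

The button is against its hard stop. I release it, back off and check.

```bash
python3 -m crank '[[0,0,-0.5,0,0,0],[0,0,-1.5,0,0,0],[0,0,-4,0,0,0],[0,0,-8,0,0,0],[-4,0,-8,0,0,0],[-8,0,-8,0,0,0],[-12,0,-8,0,0,0],[-16,0,-8,0,0,0],[-18,0,-8,0,0,0],[-18,0,-8,0,0,0]]' 0; python3 -m crank '[[0,0,0,0,0,0],[0,0,0,0,0,0],[0,0,0,0,0,0],[0,0,0,0,0,0],[0,0,0,0,0,0]]' 0
python3 - <<'E'
from h import *
im,d,K,o,q=cam('scene');cv2.imwrite('pics/s9.png',im);P=cloud(d,K,o,q)
p=P[172:198,348:380][d[172:198,348:380]>0];print("button z",np.percentile(p[:,2],[90,97]))
E
```

```text
time: 14.0
eef_pos: [0.5102, 0.0495, 0.362]
tcp_rot: [0.798, 0.602, -0.0, 0.0]
contact_force: [-0.1, 0.8, -0.2]
opening: -0.004
finger_force: 0.0
time: 14.5
eef_pos: [0.5107, 0.0521, 0.3626]
tcp_rot: [0.797, 0.604, -0.0, -0.0]
contact_force: [-0.1, 0.2, -0.2]
opening: -0.004
finger_force: 0.0
button z [0.28926761 0.29224818]
```

View pics/s9.png

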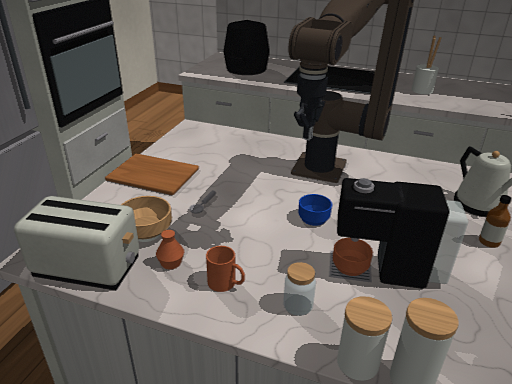

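The cup stands under the nozzle at (352,257), the button is back up at (364,185), everything else is unmoved, and the arm is clear.

```bash
python3 -c "
from plant import ctrl
print(ctrl.sign_off())"
```

```text
the job is handed in; nothing more can be done
None
```

Done and handed in: the cup was slid upright to within about 2–3 mm of the nozzle axis, the start button was pressed to its stop and released, and nothing else on the counter appears to have moved (about 14.5 s used).

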